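# Lock the circuit board in its cam clamp

## Robot

A 6-joint arm with a two-finger parallel gripper is mounted at the origin on a cart in front of the work surface, level with it; the furniture and walls round the work are solid. World frame = base frame: x ahead of the robot, y to its left, z up, the work surface at z = 0. Lengths are in m, angles in rad, forces in N, time in s.
With the tool pointing down it reaches from about 0.25 to 0.775 m from the base axis. Payload 4 kg.
Tool frame: the origin (TCP) lies where the fingers leave the gripper's body, on its centre line; the fingertips stand 97 mm ahead of it and the grasp point (between the pads) lies 78 mm ahead of it; z points along the fingers, y is the line along which they close (so a half turn about z gives the same grasp; the last joint's range is limited). The gripper opens to 94 mm and grips with 3 to 60 N. Pads are 16 mm wide; open, the fingers measure 119 mm over their backs; the gripper's body (75 mm by 177 mm) begins 78 mm behind the grasp point.
Start: joints at [1.016, 0.087, 1.371, -0, 1.684, -0.103], TCP at [0.24, 0.495, 0.303] pointing down, gripper open.
Joint ranges: [-3.1, 3.1], [-0.76, 2.03], [0.27, 2.55], [-1.08, 4.22], [0.17, 2.65], [-2.57, 2.57]. Speed limits (rad/s): [2.79, 2.79, 3.14, 3.14, 3.14, 3.14].

## Interface

Orientations are given as [roll, pitch, yaw] about the fixed x, y, z axes, in that order (R = Rz(yaw) Ry(pitch) Rx(roll)).
In Python, from bench import robot, eyes gives the robot as it stands. The module is installed in compiled form; this text tells all that it offers.
- The arm moves only by the tool carry_out, never from a script. Its argument "deltas" is a list of rows, each an object of numbers: "dx", "dy", "dz": the shift along the tool's x, y, z each as a share of 0.02 m, from -1 to 1; "wx", "wy", "wz": the turn, a rotation vector about the tool's x, y, z each as a share of 0.12 rad, from -1 to 1; "gripper": the closure in counts, from 0 (fully open) to 255 (shut). In form: [{"dx": .., "dy": .., "dz": .., "wx": .., "wy": .., "wz": .., "gripper": ..}, ...]. A call has 1 to 20 rows; each row shifts and turns the commanded pose from where the row before left it, along the tool's axes as they then stand; what a row does not reach is not made up. A row lasts 1/12 s, in which the tool goes at most 41.7 mm and 7.16 degrees, less where a joint would pass 70% of its speed; a pose out of reach is approached as far as the arm can. A call with a number of a shift or a turn outside -1 to 1 is refused whole. A call with a gripper value outside its range is refused whole. The fingers move at their own pace and stop on an object; the grip force is fixed at half the most. Time passes only in rows, so rows that do not move let the fingers close. It gives the time, the measured TCP pose, the force, the opening and the grip force at its end, in the units of the state.
- robot.get_obs(): the state, without advancing time (a new reading comes with each control period).
- eyes.snapshot(name): name is "scene" or "side" or "wrist"; returns the picture (400x640x3 uint8, red, green, blue); there is no depth.
- eyes.get_calibration(name): a dict with "fovy" (degrees; the focal length in pixels is half the picture's height over the tangent of half this angle, whatever the lens; pixels are square), "cx", "cy" (the principal point, pixels), "R" (3x3) and "t" (3): a world point X has camera coordinates R X + t. Camera axes: x right, y down, z forward; pixel columns grow to the right and rows downward; lengths in m; the calibration is good to about 2 mm. A picture is of the moment at which its call begins: read the wrist's pose just before it. get_calibration takes no time and is no camera call; for the wrist camera it gives the pose at the moment of the call.
- robot.close_job(): hands the job in; it is judged then, once.
The state is a dict: "time": time; "joint_positions": joint angles; "qvel": joint speeds; "joint_torque": joint torques, N m; "tool_pos": TCP position; "ee_rot": TCP orientation; "wrist_force": force on the tool from outside, world axes, zero at the start; "wrist_torque": the same for the moment, N m; "width": finger opening in m; "finger_force": force on a finger pad.
Only numpy, scipy, OpenCV 4.12 (cv2) and the standard library are available. Lean on these libraries where they do the work, as an engineer would, in place of code of your own. Each camera call takes 0.05 s, during which the arm holds its last target. There are 200 camera calls.

## Task

Two identical board clamps stand on the desk. On the one that holds the circuit board, turn the black cam knob clockwise until the sprung roller drops into the notch of the cam and the far jaw closes on the board, then let go. Leave the board lying in the clamp and do not touch the empty clamp.

Things in the scene. Friction and masses are not known exactly. Their poses are not given: they have to be found in the camera images.
- cam_knob_grip (a point): Grip point of the knob to turn, on its vertical axis, 62 mm above the desk; z up, x along the bar to its pointed nose. Black upright bar 52 mm long (nose to 33 mm from the axis), 14 mm thick, from 41 to 75 mm above the desk, a thin line on top towards the nose. Take it across the 14 mm from above; all else within 50 mm of the axis is lower than 42 mm. It turns on the axis and stays where left.
- clamp_jaw (a joint): Travel (m) of the sprung roller and the far jaw it draws. 0: roller on the rim of the cam (steel disc under the knob, notched below the nose). About 0.008: dropped in the notch, jaw closed on the board, knob locked. It drops when the nose points at the board within 0.17 rad. A 7 N spring moves it; turning the knob takes under 0.5 N m; a stop blocks it 0.25 rad too far.
- circuit_board: Loose green board, 50 x 68 mm, 30 g, flat on two rails in the clamp; origin at its middle, 20 mm above the desk, 101 mm from the knob's axis on the clamp's centreline (within 2 mm). z up; its x is turned 0.21 rad clockwise from that line. At the start the nose points 0.75 to 1.2 rad counterclockwise (from above) of the line from knob to board: turn it clockwise to point along it.
- spare_holder: The identical but empty clamp with its own knob, not to be touched. Origin on the desk below its knob's axis; x along its aluminium plate from the knob to its empty rails. The fixed plate is 195 x 90 x 12 mm, from -45 to +150 mm in x; stop and jaw stand 40 mm high, the knob 75 mm.
Not all that is in view belongs to the job. Leave any pink look-alike of the part that bears cam_knob_grip alone.

How it is judged:
By the outcome, as a careful person would: the job done as asked, in the order asked, and still so for the second after the job is handed in, with the robot touching nothing.
It also fails if it takes over 32 s, if anything falls off the work surface, if the arm or the gripper's body presses on something with over 40 N, if the wrist force passes 120 N, or if a joint passes its speed limit or range.

## Working session

There is one attempt and no reset: what is moved stays moved. The work goes in short steps, Python scripts to look and compute and a tool call to move; the robot and the scene stay as the last step left them, time stands still between calls to the robot, and variables do not carry over. Pictures are saved under pics/ and viewed, at most 10 in all, crops included, and the job is handed in when it is done.

Besides the shell and the picture viewer there is one more tool, called after "Request:" as name([rows], argument=value, ...), one row to a line, values as JSON. carry_out: Moves the arm, as the interface text tells. Shift numbers are shares of 0.02 m and turn numbers shares of 0.12 rad, none past 1 either way. Its arguments: {"type":"object","properties":{"deltas":{"type":"array","items":{"type":"object","properties":{"dx":{"type":"number"},"dy":{"type":"number"},"dz":{"type":"number"},"wx":{"type":"number"},"wy":{"type":"number"},"wz":{"type":"number"},"gripper":{"type":"number"}}}}},"required":["deltas"]}

```bash
mkdir -p pics
cat > h.py <<'E'
import numpy as np, cv2
from bench import robot, eyes
def snap(n,f):
    c=eyes.get_calibration(n); im=np.array(eyes.snapshot(n)); cv2.imwrite('pics/'+f,im[:,:,::-1]); return im,c
def ray(c,u,v,z):
    f=200/np.tan(np.radians(c['fovy'])/2); R=np.array(c['R']);t=np.array(c['t'])
    d=R.T@np.array([(u-c['cx'])/f,(v-c['cy'])/f,1]); o=-R.T@t
    return o+d*(z-o[2])/d[2]
def proj(c,X):
    f=200/np.tan(np.radians(c['fovy'])/2); p=np.array(c['R'])@np.array(X)+np.array(c['t'])
    return c['cx']+f*p[0]/p[2], c['cy']+f*p[1]/p[2]
E
python3 - <<'E'
from h import *
a,c=snap('scene','s1.png'); b,d=snap('side','d1.png')
print(c,d,robot.get_obs())
E
```

```text
{'fovy': 53.5376240400008, 'cx': 330.0618803812923, 'cy': 202.58482416286117, 'R': array([[ 0.82564785, -0.56375966, -0.0219242 ],
       [-0.37966912, -0.52645627, -0.76072016],
       [ 0.41732121,  0.6364109 , -0.64870962]]), 't': array([-0.56133074,  0.1373995 ,  1.17307375])} {'fovy': 43.40544236565753, 'cx': 318.5433433177981, 'cy': 204.0136733820186, 'R': array([[-0.9436955 ,  0.33009169, -0.02186937],
       [ 0.19347447,  0.49708183, -0.8458589 ],
       [-0.26834013, -0.80246441, -0.5329582 ]]), 't': array([0.56197662, 0.08350246, 1.7637262 ])} {'time': 0.1, 'joint_positions': array([ 1.01591130e+00,  8.78877930e-02,  1.37208691e+00,  1.18832932e-05,
        1.68357142e+00, -1.03091865e-01]), 'qvel': array([-0.00038627, -0.00296197, -0.00598703,  0.00020177, -0.00145492,
       -0.00109968]), 'joint_torque': array([ 1.10408393e-03, -3.41252267e+01, -3.03302586e+01,  7.18775019e-02,
        3.03783605e-02, -9.65289382e-05]), 'tool_pos': array([0.23996181, 0.4945684 , 0.30162558]), 'ee_rot': array([-3.13965077e+00, -2.12777737e-04,  2.68980062e+00]), 'wrist_force': array([-0.29313998, -0.19485178,  0.0609883 ]), 'wrist_torque': array([-0.03405328, -0.00755222,  0.04455057]), 'finger_force': 0.0, 'width': 0.09424092030809476}
```

View pics/s1.png

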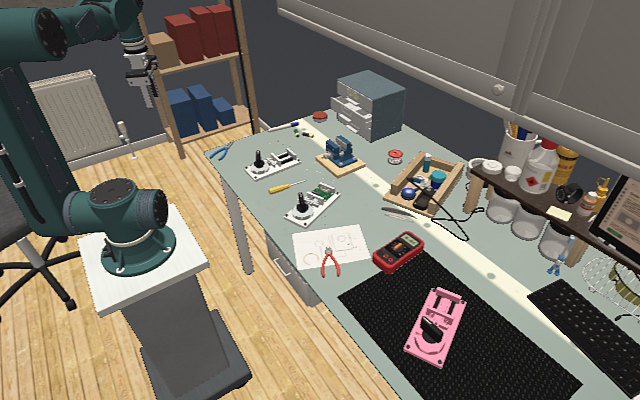

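View pics/d1.png

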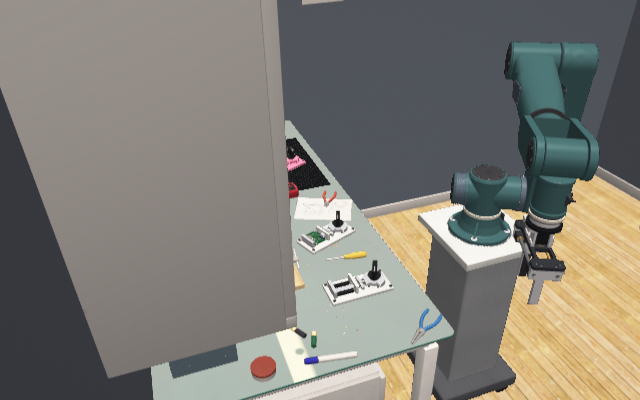

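Scene view: the white clamp with the green board is at about (313,205), the empty white clamp at (272,163) and the pink look-alike at (436,325). The one at (313,205) fits, because only it holds a green board. Next I'll confirm it in an enlarged crop.

Run:
```python
from h import *
a=cv2.imread('pics/s1.png');b=cv2.imread('pics/d1.png')
A=cv2.resize(a[140:240,235:355],(600,500)[:2],interpolation=cv2.INTER_CUBIC)
cv2.imwrite('pics/c1.png',A)
for n,im,(x0,x1,y0,y1) in (('scene',a,(280,345,175,225)),('side',b,(290,360,205,255))):
    c=eyes.get_calibration(n)
    r=im[y0:y1,x0:x1].astype(int)
    g=(r[...,1]>r[...,2]+25)&(r[...,1]>r[...,0]+15)
    k=r.max(2)<45
    for nm,m,z in (('green',g,.02),('black',k,.062)):
        q,l,s,ce=cv2.connectedComponentsWithStats(m.astype(np.uint8))
        i=1+s[1:,4].argmax(); u,v=ce[i]+[x0,y0]; print(n,nm,s[i],u,v,ray(c,u,v,z))
```

```text
scene green [34 12 18 13 97] 322.97938144329896 193.5257731958763 [ 0.56916304 -0.12106266  0.02      ]
scene black [ 17  20  11  18 107] 301.7196261682243 205.01869158878503 [ 0.45816936 -0.1731759   0.062     ]
side green [17 26 17 14 93] 315.93548387096774 236.86021505376345 [ 0.55978865 -0.12759753  0.02      ]
side black [43 13 10  9 56] 337.5892857142857 222.39285714285714 [ 0.48203999 -0.12490334  0.062     ]
```

View pics/c1.png

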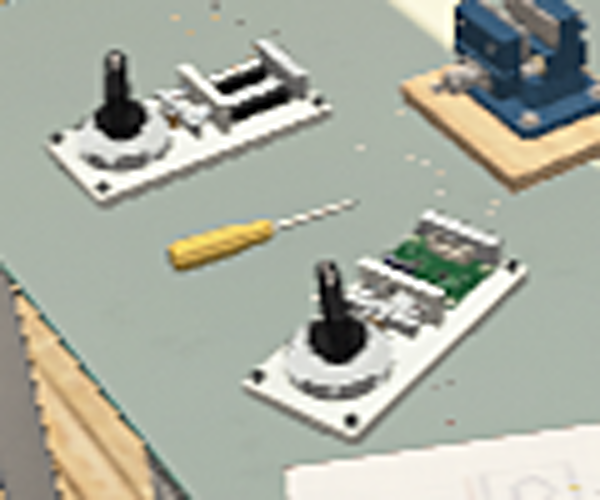

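The crop confirms it: the lower-right clamp holds the green board, and its black knob is at about (301,205) in the full image. The upper-left clamp is empty. Moving above the knob.

Request:
carry_out([
  {"dx": -1, "dy": -1},
  {"dx": -1, "dy": -1},
  {"dx": -1, "dy": -1},
  {"dx": -1, "dy": -1},
  {"dx": -1, "dy": -1},
  {"dx": -1, "dy": -1},
  {"dx": -1, "dy": -1},
  {"dx": -1, "dy": -1},
  {"dx": -1, "dy": -1},
  {"dx": -1, "dy": -1},
  {"dx": -1, "dy": -1},
  {"dx": -1, "dy": -1},
  {"dx": -1, "dy": -1},
  {"dx": -1, "dy": -1},
  {"dx": -1, "dy": -1},
  {"dx": -1, "dy": -1},
  {"dx": -1, "dy": -1},
  {"dx": -1, "dy": -1},
  {"dx": -1, "dy": -1},
  {"dx": -1, "dy": -1},
])

```text
invalid input
```

Request:
carry_out([
  {"dx": -1, "dy": -1},
  {"dx": -1, "dy": -1},
  {"dx": -1, "dy": -1},
  {"dx": -1, "dy": -1},
  {"wz": 1},
  {"wz": 1},
  {"wz": 1},
  {"wz": 1},
  {"wz": 1},
  {"wz": 1},
  {"wz": 1},
  {"wz": 1},
  {"wz": 1},
  {"wz": 1},
  {"wz": 1},
  {},
])

```text
invalid input
```

Run:
```python
from h import *
a,c=snap('wrist','w1.png'); o=robot.get_obs(); print(o['time'],o['tool_pos'],o['ee_rot'],o['joint_positions']); print(c)
```

```text
0.15 [0.23999474 0.49460222 0.3017727 ] [-3.13990014e+00 -1.65333794e-04  2.68980567e+00] [ 1.01590269e+00  8.78180071e-02  1.37187220e+00 -9.80721878e-06
  1.68360299e+00 -1.03107893e-01]
{'fovy': 68.29658162617045, 'cx': 323.08632058514, 'cy': 199.96187634879976, 'R': array([[ 0.43505121,  0.90040362, -0.0019403 ],
       [ 0.86831291, -0.41897368,  0.26550658],
       [ 0.23825015, -0.11719375, -0.9641071 ]]), 't': array([-0.5492434 , -0.02961286,  0.39033911])}
```

View pics/w1.png

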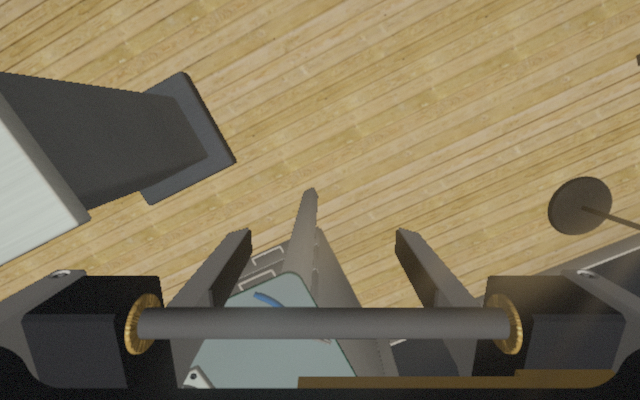

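The wrist view shows only the floor and the table corner. The arm hasn't moved; the rows were refused as incomplete, so I'll resend them with every field filled in.

Request:
carry_out([
  {"dx": -1, "dy": -1, "dz": 0, "wx": 0, "wy": 0, "wz": 0, "gripper": 0},
  {"dx": -1, "dy": -1, "dz": 0, "wx": 0, "wy": 0, "wz": 0, "gripper": 0},
  {"dx": -1, "dy": -1, "dz": 0, "wx": 0, "wy": 0, "wz": 0, "gripper": 0},
  {"dx": -1, "dy": -1, "dz": 0, "wx": 0, "wy": 0, "wz": 0, "gripper": 0},
  {"dx": -1, "dy": -1, "dz": 0, "wx": 0, "wy": 0, "wz": 0, "gripper": 0},
  {"dx": -1, "dy": -1, "dz": 0, "wx": 0, "wy": 0, "wz": 0, "gripper": 0},
  {"dx": -1, "dy": -1, "dz": 0, "wx": 0, "wy": 0, "wz": 0, "gripper": 0},
  {"dx": -1, "dy": -1, "dz": 0, "wx": 0, "wy": 0, "wz": 0, "gripper": 0},
  {"dx": -1, "dy": -1, "dz": 0, "wx": 0, "wy": 0, "wz": 0, "gripper": 0},
  {"dx": -1, "dy": -1, "dz": 0, "wx": 0, "wy": 0, "wz": 0, "gripper": 0},
  {"dx": -1, "dy": -1, "dz": 0, "wx": 0, "wy": 0, "wz": 0, "gripper": 0},
  {"dx": -1, "dy": -1, "dz": 0, "wx": 0, "wy": 0, "wz": 0, "gripper": 0},
  {"dx": -1, "dy": -1, "dz": 0, "wx": 0, "wy": 0, "wz": 0, "gripper": 0},
  {"dx": -1, "dy": -1, "dz": 0, "wx": 0, "wy": 0, "wz": 0, "gripper": 0},
  {"dx": -1, "dy": -1, "dz": 0, "wx": 0, "wy": 0, "wz": 0, "gripper": 0},
  {"dx": -1, "dy": -1, "dz": 0, "wx": 0, "wy": 0, "wz": 0, "gripper": 0},
  {"dx": -1, "dy": -1, "dz": 0, "wx": 0, "wy": 0, "wz": 0, "gripper": 0},
  {"dx": -1, "dy": -1, "dz": 0, "wx": 0, "wy": 0, "wz": 0, "gripper": 0},
  {"dx": -1, "dy": -1, "dz": 0, "wx": 0, "wy": 0, "wz": 0, "gripper": 0},
  {"dx": -1, "dy": -1, "dz": 0, "wx": 0, "wy": 0, "wz": 0, "gripper": 0},
])

```text
time: 1.82
tool_pos: [0.4254, -0.0411, 0.3024]
ee_rot: [3.141, -0.0, 2.69]
wrist_force: [-0.1, -0.8, -0.2]
width: 0.0937
finger_force: 0.0
```

Request:
carry_out([
  {"dx": -1, "dy": -1, "dz": 0, "wx": 0, "wy": 0, "wz": 1, "gripper": 0},
  {"dx": -1, "dy": -1, "dz": 0, "wx": 0, "wy": 0, "wz": 1, "gripper": 0},
  {"dx": -1, "dy": -0.6, "dz": 0, "wx": 0, "wy": 0, "wz": 1, "gripper": 0},
  {"dx": -1, "dy": -0.3, "dz": 0, "wx": 0, "wy": 0, "wz": 1, "gripper": 0},
  {"dx": 0, "dy": 0, "dz": 0, "wx": 0, "wy": 0, "wz": 1, "gripper": 0},
  {"dx": 0, "dy": 0, "dz": 0, "wx": 0, "wy": 0, "wz": 1, "gripper": 0},
  {"dx": 0, "dy": 0, "dz": 0, "wx": 0, "wy": 0, "wz": 1, "gripper": 0},
  {"dx": 0, "dy": 0, "dz": 0, "wx": 0, "wy": 0, "wz": 1, "gripper": 0},
  {"dx": 0, "dy": 0, "dz": 0, "wx": 0, "wy": 0, "wz": 1, "gripper": 0},
  {"dx": 0, "dy": 0, "dz": 0, "wx": 0, "wy": 0, "wz": 1, "gripper": 0},
  {"dx": 0, "dy": 0, "dz": 0, "wx": 0, "wy": 0, "wz": 1, "gripper": 0},
  {"dx": 0, "dy": 0, "dz": 0, "wx": 0, "wy": 0, "wz": 0, "gripper": 0},
  {"dx": 0, "dy": 0, "dz": 0, "wx": 0, "wy": 0, "wz": 0, "gripper": 0},
])

```text
time: 2.9
tool_pos: [0.4577, -0.1346, 0.3023]
ee_rot: [-3.141, -0.0, 1.373]
wrist_force: [0.2, -0.4, 0.1]
width: 0.0943
finger_force: 0.0
```

Run:
```python
from h import *
o=robot.get_obs(); a,c=snap('wrist','w2.png'); print(o['time'],o['tool_pos'],o['ee_rot'],o['joint_positions']); np.save('w2.npy',c,allow_pickle=True)
```

```text
2.9 [ 0.45765281 -0.13462786  0.30234721] [-3.14099393e+00 -2.13765712e-04  1.37286293e+00] [-4.05073480e-01 -7.59407837e-02  1.53535797e+00  8.66048515e-05
  1.68280535e+00 -2.07130495e-01]
```

View pics/w2.png

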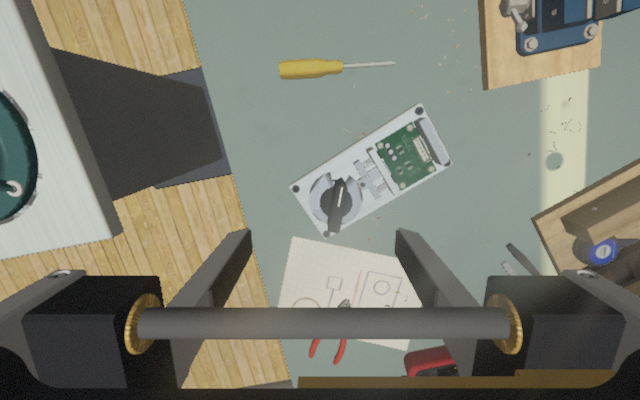

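The wrist view shows the board clamp, with its plate from (292,188) to (450,160). The knob bar runs from about (341,180) to (331,233) and the green board is at (405,155). I'll enlarge the knob to find the nose and measure it.

Run:
```python
from h import *
a=cv2.imread('pics/w2.png'); c=np.load('w2.npy',allow_pickle=True).item()
cv2.imwrite('pics/c2.png',cv2.resize(a[95:245,280:460],(720,600),interpolation=cv2.INTER_CUBIC))
r=a.astype(int)
k=np.zeros(r.shape[:2],bool); k[165:240,310:365]=(r.max(2)<60)[165:240,310:365]
q,l,s,ce=cv2.connectedComponentsWithStats(k.astype(np.uint8)); i=1+s[1:,4].argmax()
p=np.argwhere(l==i)[:,::-1].astype(np.float32); print(s[i],ce[i],cv2.minAreaRect(p))
g=np.zeros_like(k); g[100:200,360:450]=((r[...,1]>r[...,2]+20)&(r[...,1]>r[...,0]+10))[100:200,360:450]
q=cv2.minAreaRect(np.argwhere(g)[:,::-1].astype(np.float32)); print(q,ray(c,*q[0],.02))
for t in [(341,180),(331,233),(340,200)]: print(t,ray(c,*t,.075))
for t in [(419,104),(451,163),(292,188),(325,236)]: print(t,ray(c,*t,.012))
```

```text
Traceback (most recent call last):
ValueError: attempt to get argmax of an empty sequence
```

View pics/c2.png

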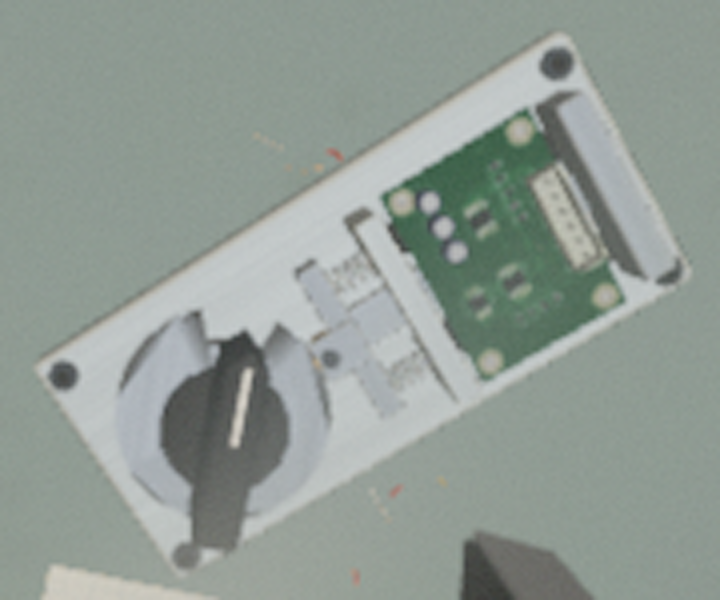

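The crop shows the nose pointing up towards the disc's notch at crop (240,335). The white line runs from (235,445) to (248,370), the tail is at (220,548), and the board is to the upper right. The plate corners are (565,33), (690,275), (178,575) and (38,368).

Run:
```python
from h import *
c=np.load('w2.npy',allow_pickle=True).item()
P=lambda x,y,z: ray(c,280+(x+.5)/4-.5,95+(y+.5)/4-.5,z)
k=[P(x,y,.012)[:2] for x,y in [(565,33),(690,275),(178,575),(38,368)]]
far=(k[0]+k[1])/2; near=(k[2]+k[3])/2; d=far-near; L=np.linalg.norm(d); d/=L
print('L',L,'W',np.linalg.norm(k[0]-k[1]),np.linalg.norm(k[2]-k[3]),'yaw',np.arctan2(d[1],d[0]))
ax=near+d*.045*L/.195; print('axis',ax)
a=P(235,445,.075)[:2]; b=P(248,370,.075)[:2]; e=b-a
print('line',a,b,'yaw',np.arctan2(e[1],e[0]), 'perp offset of axis', np.cross(e/np.linalg.norm(e),ax-a), 'along',(ax-a)@e/np.linalg.norm(e))
bd=np.mean([P(x,y,.021)[:2] for x,y in [(530,108),(622,297),(482,382),(382,190)]],0); v=bd-ax
print('board',bd,np.linalg.norm(v),np.arctan2(v[1],v[0]))
print('tail',P(220,548,.075),'nose',P(245,340,.075))
```

```text
L 0.19123120018520137 W 0.08603387295969737 0.08498893699957212 yaw 0.3693179788794235
axis [ 0.47067377 -0.15749631]
line [ 0.47235892 -0.15264479] [ 0.47959092 -0.13267844] yaw 1.223286317756628 perp offset of axis -6.780028404075275e-05 along -0.005135405953790687
board [ 0.56456389 -0.12266393] 0.10014314917274002 0.3552511839525069
tail [ 0.46278495 -0.18139491  0.075     ] nose [ 0.48027053 -0.12445807  0.075     ]<stdin>:9: DeprecationWarning: Arrays of 2-dimensional vectors are deprecated. Use arrays of 3-dimensional vectors instead. (deprecated in NumPy 2.0)
```

Request:
carry_out([
  {"dx": -0.97, "dy": 0.87, "dz": 0, "wx": 0, "wy": 0, "wz": 0, "gripper": 0},
  {"dx": 0, "dy": 0, "dz": 0.9, "wx": 0, "wy": 0, "wz": 0.63, "gripper": 0},
  {"dx": 0, "dy": 0, "dz": 1, "wx": 0, "wy": 0, "wz": 0.62, "gripper": 0},
  {"dx": 0, "dy": 0, "dz": 1, "wx": 0, "wy": 0, "wz": 0, "gripper": 0},
  {"dx": 0, "dy": 0, "dz": 1, "wx": 0, "wy": 0, "wz": 0, "gripper": 0},
  {"dx": 0, "dy": 0, "dz": 1, "wx": 0, "wy": 0, "wz": 0, "gripper": 0},
  {"dx": 0, "dy": 0, "dz": 0.6, "wx": 0, "wy": 0, "wz": 0, "gripper": 0},
  {"dx": 0, "dy": 0, "dz": 0, "wx": 0, "wy": 0, "wz": 0, "gripper": 0},
  {"dx": 0, "dy": 0, "dz": 0, "wx": 0, "wy": 0, "wz": 0, "gripper": 0},
])

```text
time: 3.7
tool_pos: [0.4708, -0.1571, 0.1924]
ee_rot: [-3.14, -0.0, 1.221]
wrist_force: [-0.3, 0.6, 0.7]
width: 0.0934
finger_force: 0.0
```

Run:
```python
from h import *
o=robot.get_obs(); a,c=snap('wrist','w3.png'); print(o['time'],o['tool_pos'],o['ee_rot'],o['wrist_force'])
for z in (.067,.075): print(proj(c,[*o['tool_pos'][:2],z]),proj(c,[.471,-.157,z]))
```

```text
3.7 [ 0.47080553 -0.15707735  0.19240216] [-3.14043676e+00 -1.86260773e-04  1.22070713e+00] [-0.25955354  0.61919848  0.70608376]
(np.float64(321.41577608172537), np.float64(226.0200958018733)) (np.float64(321.62517747792367), np.float64(225.84473489537888))
(np.float64(321.34368214159326), np.float64(229.91669530067273)) (np.float64(321.5606825777816), np.float64(229.7356407478844))
```

View pics/w3.png

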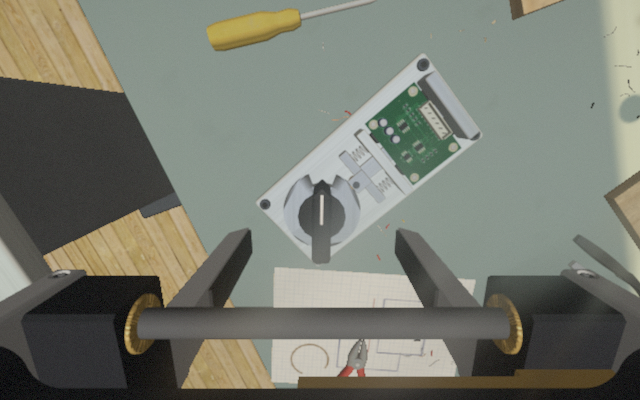

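The bar is upright in the image at column 321, midway between the fingers, with its nose end at (321,182), so it's aligned. Going down and closing.

Request:
carry_out([
  {"dx": 0, "dy": 0, "dz": 0.9, "wx": 0, "wy": 0, "wz": 0, "gripper": 0},
  {"dx": 0, "dy": 0, "dz": 0.9, "wx": 0, "wy": 0, "wz": 0, "gripper": 0},
  {"dx": 0, "dy": 0, "dz": 0.6, "wx": 0, "wy": 0, "wz": 0, "gripper": 0},
  {"dx": 0, "dy": 0, "dz": 0, "wx": 0, "wy": 0, "wz": 0, "gripper": 0},
  {"dx": 0, "dy": 0, "dz": 0, "wx": 0, "wy": 0, "wz": 0, "gripper": 255},
  {"dx": 0, "dy": 0, "dz": 0, "wx": 0, "wy": 0, "wz": 0, "gripper": 255},
  {"dx": 0, "dy": 0, "dz": 0, "wx": 0, "wy": 0, "wz": 0, "gripper": 255},
  {"dx": 0, "dy": 0, "dz": 0, "wx": 0, "wy": 0, "wz": 0, "gripper": 255},
  {"dx": 0, "dy": 0, "dz": 0, "wx": 0, "wy": 0, "wz": 0, "gripper": 255},
  {"dx": 0, "dy": 0, "dz": 0, "wx": 0, "wy": 0, "wz": 0, "gripper": 255},
  {"dx": 0, "dy": 0, "dz": 0, "wx": 0, "wy": 0, "wz": 0, "gripper": 255},
  {"dx": 0, "dy": 0, "dz": 0, "wx": 0, "wy": 0, "wz": 0, "gripper": 255},
  {"dx": 0, "dy": 0, "dz": 0, "wx": 0, "wy": 0, "wz": 0, "gripper": 255},
  {"dx": 0, "dy": 0, "dz": 0, "wx": 0, "wy": 0, "wz": 0, "gripper": 255},
])

```text
time: 4.92
tool_pos: [0.4709, -0.1572, 0.1446]
ee_rot: [-3.141, -0.0, 1.22]
wrist_force: [-0.2, -0.4, -0.1]
width: 0.0307
finger_force: 0.0
```

Request:
carry_out([
  {"dx": 0, "dy": 0, "dz": 0, "wx": 0, "wy": 0, "wz": 0, "gripper": 255},
  {"dx": 0, "dy": 0, "dz": 0, "wx": 0, "wy": 0, "wz": 0, "gripper": 255},
  {"dx": 0, "dy": 0, "dz": 0, "wx": 0, "wy": 0, "wz": 0, "gripper": 255},
  {"dx": 0, "dy": 0, "dz": 0, "wx": 0, "wy": 0, "wz": 0, "gripper": 255},
  {"dx": 0, "dy": 0, "dz": 0, "wx": 0, "wy": 0, "wz": 0, "gripper": 255},
])

```text
time: 5.33
tool_pos: [0.4695, -0.1566, 0.1445]
ee_rot: [-3.137, -0.0, 1.219]
wrist_force: [-5.0, 1.6, 4.4]
width: 0.014
finger_force: 30.0
```

Request:
carry_out([
  {"dx": 0, "dy": -0.08, "dz": 0, "wx": 0, "wy": 0, "wz": 0.4, "gripper": 255},
  {"dx": 0, "dy": 0, "dz": 0, "wx": 0, "wy": 0, "wz": 0.6, "gripper": 255},
  {"dx": 0, "dy": 0, "dz": 0, "wx": 0, "wy": 0, "wz": 0.6, "gripper": 255},
  {"dx": 0, "dy": 0, "dz": 0, "wx": 0, "wy": 0, "wz": 0.6, "gripper": 255},
  {"dx": 0, "dy": 0, "dz": 0, "wx": 0, "wy": 0, "wz": 0.6, "gripper": 255},
  {"dx": 0, "dy": 0, "dz": 0, "wx": 0, "wy": 0, "wz": 0.6, "gripper": 255},
  {"dx": 0, "dy": 0, "dz": 0, "wx": 0, "wy": 0, "wz": 0.6, "gripper": 255},
  {"dx": 0, "dy": 0, "dz": 0, "wx": 0, "wy": 0, "wz": 0.6, "gripper": 255},
  {"dx": 0, "dy": 0, "dz": 0, "wx": 0, "wy": 0, "wz": 0.6, "gripper": 255},
  {"dx": 0, "dy": 0, "dz": 0, "wx": 0, "wy": 0, "wz": 0.6, "gripper": 255},
  {"dx": 0, "dy": 0, "dz": 0, "wx": 0, "wy": 0, "wz": 0.6, "gripper": 255},
  {"dx": 0, "dy": 0, "dz": 0, "wx": 0, "wy": 0, "wz": 0.6, "gripper": 255},
  {"dx": 0, "dy": 0, "dz": 0, "wx": 0, "wy": 0, "wz": 0.2, "gripper": 255},
  {"dx": 0, "dy": 0, "dz": 0, "wx": 0, "wy": 0, "wz": 0, "gripper": 255},
  {"dx": 0, "dy": 0, "dz": 0, "wx": 0, "wy": 0, "wz": 0, "gripper": 255},
  {"dx": 0, "dy": 0, "dz": 0, "wx": 0, "wy": 0, "wz": 0, "gripper": 255},
])

```text
time: 6.67
tool_pos: [0.4698, -0.1572, 0.1446]
ee_rot: [3.14, -0.001, 0.356]
wrist_force: [3.3, -3.8, -3.8]
width: 0.0136
finger_force: 30.0
```

Run:
```python
from h import *
o=robot.get_obs(); a,c=snap('wrist','w4.png'); print(o['time'],o['wrist_torque'],o['joint_positions'])
```

```text
6.6667 [-0.61338242 -0.35145885 -0.09166634] [-4.36968306e-01  5.35967623e-02  1.72768088e+00 -6.44428020e-04
  1.35864424e+00  7.77508652e-01]
```

View pics/w4.png

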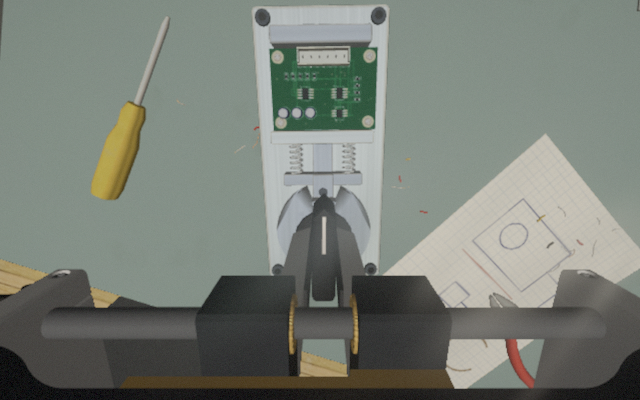

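The nose now points straight at the board. The roller sits in the notch at (322,190), and the far jaw at (320,35) has closed onto the board. Releasing and lifting.

Request:
carry_out([
  {"dx": 0, "dy": 0, "dz": 0, "wx": 0, "wy": 0, "wz": 0, "gripper": 120},
  {"dx": 0, "dy": 0, "dz": 0, "wx": 0, "wy": 0, "wz": 0, "gripper": 120},
  {"dx": 0, "dy": 0, "dz": 0, "wx": 0, "wy": 0, "wz": 0, "gripper": 120},
  {"dx": 0, "dy": 0, "dz": 0, "wx": 0, "wy": 0, "wz": 0, "gripper": 120},
  {"dx": 0, "dy": 0, "dz": 0, "wx": 0, "wy": 0, "wz": 0, "gripper": 120},
  {"dx": 0, "dy": 0, "dz": 0, "wx": 0, "wy": 0, "wz": 0, "gripper": 120},
  {"dx": 0, "dy": 0, "dz": 0, "wx": 0, "wy": 0, "wz": 0, "gripper": 120},
  {"dx": 0, "dy": 0, "dz": -0.5, "wx": 0, "wy": 0, "wz": 0, "gripper": 120},
  {"dx": 0, "dy": 0, "dz": -1, "wx": 0, "wy": 0, "wz": 0, "gripper": 120},
  {"dx": 0, "dy": 0, "dz": -1, "wx": 0, "wy": 0, "wz": 0, "gripper": 120},
  {"dx": 0, "dy": 0, "dz": -1, "wx": 0, "wy": 0, "wz": 0, "gripper": 120},
  {"dx": 0, "dy": 0, "dz": -1, "wx": 0, "wy": 0, "wz": 0, "gripper": 120},
  {"dx": 0, "dy": 0, "dz": -1, "wx": 0, "wy": 0, "wz": 0, "gripper": 120},
  {"dx": 0, "dy": 0, "dz": 0, "wx": 0, "wy": 0, "wz": 0, "gripper": 120},
  {"dx": 0, "dy": 0, "dz": 0, "wx": 0, "wy": 0, "wz": 0, "gripper": 120},
])

```text
time: 7.97
tool_pos: [0.47, -0.1568, 0.2563]
ee_rot: [3.139, -0.003, 0.356]
wrist_force: [-0.2, 0.4, -0.3]
width: 0.0497
finger_force: 0.0
```

Run:
```python
from h import *
a,c=snap('wrist','w5.png'); cv2.imwrite('pics/w5c.png',cv2.resize(a[:300,200:440,::-1],(480,600)))
```

```text
(no output)
```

View pics/w5c.png

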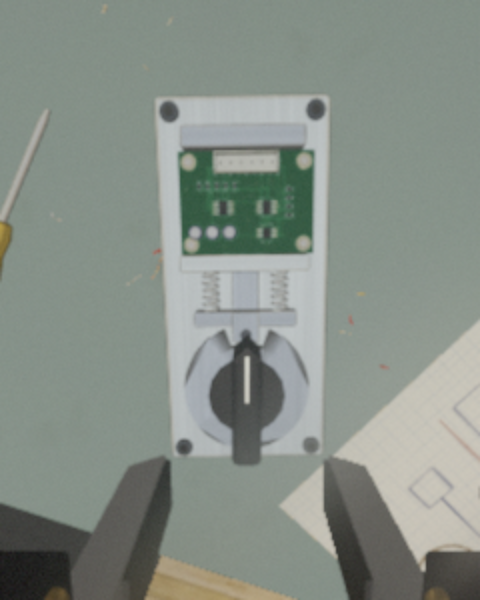

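The released knob points at the board and the roller is in the notch at crop (246,335). The far jaw at (243,136) is against the board, which lies flat in the clamp, and the gripper is clear. Handing in.

```bash
python3 -c "
from bench import robot
print(robot.close_job())"
```

```text
the job is handed in; nothing more can be done
None
```

I turned the knob clockwise on the clamp holding the board until the roller dropped into the notch and the far jaw closed on the board. I then let go and handed the job in at about 8 s; the board is still in the clamp and the empty clamp was not touched.

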